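# Change over the cell-bay hatches

## Robot

A 6-joint arm with a two-finger parallel gripper is mounted at the origin on a cart in front of the work surface, level with it; the furniture and walls round the work are solid. World frame = base frame: x ahead of the robot, y to its left, z up, the work surface at z = 0. Lengths are in mm, angles in rad, forces in N, time in s.
With the tool pointing down it reaches from about 350 to 925 mm from the base axis. Payload 6.4 kg.
Tool frame: the origin (TCP) lies at the very end of the fingers, on their centre line; the grasp point (between the pads) lies arm.grasp_offset behind it (arm.grasp_offset is the distance from the TCP to the grasp point, in mm); z points along the fingers, y is the line along which they close (so a half turn about z gives the same grasp; the last joint's range is limited). The gripper opens to 94 mm and grips with 3 to 60 N. Pads are 16 mm wide; open, the fingers measure 119 mm over their backs; the gripper's body (75 mm by 177 mm) begins 78 mm behind the grasp point.
Start: joints at [0.96, 0.245, 1.558, -0, 1.339, -0.174], TCP at [274.976, 588.984, 205.455] pointing down, gripper open.
Joint ranges: [-3.13, 3.13], [-1.02, 2.26], [0.13, 2.54], [-0.95, 4.09], [0.21, 2.88], [-2.74, 2.74]. Speed limits (rad/s): [2.57, 2.57, 3.14, 3.14, 3.14, 3.14].

## Interface

Orientations are given as [roll, pitch, yaw] about the fixed x, y, z axes, in that order (R = Rz(yaw) Ry(pitch) Rx(roll)).
In Python, from station import readout, viewer, ticket, arm gives the robot as it stands.
- The arm moves only by the shell command python3 -m jog 'ROWS' [FORCE]. ROWS is JSON, a list of rows, each a list of 3 entries, a list of its own where there are three numbers: the shift along the world's x, y, z in mm, then the turn, a rotation vector about the world's x, y, z in rad, then the finger opening in mm, from 0 to 94. In form: [[[dx, dy, dz], [wx, wy, wz], gripper], ...]. A call has 1 to 12 rows; each row is the pose to reach, as a shift and turn from the pose commanded when the call began; what a row does not reach only later rows make up. A row lasts 1/10 s, in which the tool goes at most 50 mm and 8.59 degrees, less where a joint would pass 70% of its speed; a pose out of reach is approached as far as the arm can. A call with a gripper value outside its range is refused whole. The fingers move at their own pace and stop on an object; FORCE is the grip in N (left out, the last holds). Time passes only in rows, so rows that repeat a pose let the fingers close. It gives the time, the measured TCP pose, the force, the opening and the grip force at its end, in the units of the state.
- readout.get_obs(): the state, without advancing time (a new reading comes with each control period).
- viewer.camera(name): name is "scene" or "top" or "wrist"; returns the picture (480x640x3 uint8, red, green, blue); there is no depth.
- viewer.camera_params(name): a dict with "camera_matrix" (3x3 intrinsics, pixels), "pose" (4x4, takes a point from camera to world coordinates). Camera axes: x right, y down, z forward; pixel columns grow to the right and rows downward; lengths in mm; the calibration is good to about 2 mm. A picture is of the moment at which its call begins: read the wrist's pose just before it. camera_params takes no time and is no camera call; for the wrist camera it gives the pose at the moment of the call.
- ticket.finish_job(): hands the job in; it is judged then, once.
The state is a dict: "clock": time; "qpos": joint angles; "qvel": joint speeds; "joint_efforts": joint torques, N m; "ee_pos": TCP position; "orientation": TCP orientation; "force": force on the tool from outside, world axes, zero at the start; "torque": the same for the moment, N m; "grip_width": finger opening in mm; "grip_force": force on a finger pad.
Only numpy, scipy, OpenCV 4.12 (cv2) and the standard library are available. Lean on these libraries where they do the work, as an engineer would, in place of code of your own. Each camera call takes 0.05 s, during which the arm holds its last target. There are 200 camera calls.

## Task

The blue hatch of the cell bays was left standing open: press it gently down with the fingertips to the bottom of its push-push latch and let go, so that it stays shut. Then press the shut orange hatch down once in the same way and let go, so that it pops up, and leave it standing open until you see that it stays. Leave the white hatch shut and unpressed, and the things standing around where they are: nothing is gripped or lifted.

Things in the scene. Friction and masses are not known exactly. Their poses are not given: they have to be found in the camera images.
- blue_bay: Cell bay with the blue hatch: grey box fixed to the bench, 120 (x) x 70 (y) mm, walls 35 mm high, hinge cheeks at the rear to 50 mm. Origin: centre of its underside; x points from its front to the hinge, z up. Its hatch stands open at the start. Hatch: 98 long, 58 wide, 12 mm thick; hinge line along y at x = +50, z = 43 mm; shut, its top is level at z = 46 mm, its free edge at x = -54 mm.
- blue_bay_hatch (a joint): blue hatch angle, rad: 0 shut, + open (front edge up, stop at 0.50), - pressed in (stop at -0.09). Push-push latch: press to the lower stop and let go; from open it then stays shut, from shut it springs up and stays open. A press short of the stop may change nothing. The spring gives 1 to 2.5 N at the pad; 5 to 6 N there holds it on the stop.
- blue_bay_pad (a point): Centre of the ribbed dark pad on top of the blue hatch, the place to press: 90 mm from the hinge line, 14 mm from the free edge. z points out of the hatch's top face. Shut, it lies at bay x = -40, y = 0, z = 46 mm; a full press takes it 8 mm lower; open it stands about 42 mm higher.
- orange_bay: Cell bay with the orange hatch: grey box fixed to the bench, 120 (x) x 70 (y) mm, walls 35 mm high, hinge cheeks at the rear to 50 mm. Origin: centre of its underside; x points from its front to the hinge, z up. Its hatch is shut at the start. Hatch: 98 long, 58 wide, 12 mm thick; hinge line along y at x = +50, z = 43 mm; shut, its top is level at z = 46 mm, its free edge at x = -54 mm.
- orange_bay_hatch (a joint): orange hatch angle, rad: 0 shut, + open (front edge up, stop at 0.50), - pressed in (stop at -0.09). Push-push latch: press to the lower stop and let go; from open it then stays shut, from shut it springs up and stays open. A press short of the stop may change nothing. The spring gives 1 to 2.5 N at the pad; 5 to 6 N there holds it on the stop.
- orange_bay_pad (a point): Centre of the ribbed dark pad on top of the orange hatch, the place to press: 90 mm from the hinge line, 14 mm from the free edge. z points out of the hatch's top face. Shut, it lies at bay x = -40, y = 0, z = 46 mm; a full press takes it 8 mm lower; open it stands about 42 mm higher.
- white_bay: Cell bay with the white hatch: grey box fixed to the bench, 120 (x) x 70 (y) mm, walls 35 mm high, hinge cheeks at the rear to 50 mm. Origin: centre of its underside; x points from its front to the hinge, z up. Its hatch is shut and is to be left alone. Hatch: 98 long, 58 wide, 12 mm thick; hinge line along y at x = +50, z = 43 mm; shut, its top is level at z = 46 mm, its free edge at x = -54 mm.
- white_bay_hatch (a joint): white hatch angle, rad: 0 shut, + open (front edge up, stop at 0.50), - pressed in (stop at -0.09). Push-push latch: press to the lower stop and let go; from open it then stays shut, from shut it springs up and stays open. A press short of the stop may change nothing. The spring gives 1 to 2.5 N at the pad; 5 to 6 N there holds it on the stop.
- white_bay_pad (a point): Centre of the ribbed dark pad on top of the white hatch, the place to press: 90 mm from the hinge line, 14 mm from the free edge. z points out of the hatch's top face. Shut, it lies at bay x = -40, y = 0, z = 46 mm; a full press takes it 8 mm lower; open it stands about 42 mm higher.
- tape_roll: Bystander: orange-brown tape roll, 62 mm across, 19 mm high, standing in front of the white bay; loose, origin at the centre of its underside.
- pocket_case: Bystander: small white case, 24x60x45 mm, standing behind the orange bay; loose, origin at the centre of its underside.
- driver_blue: Bystander: small screwdriver with blue cap, 128 mm long; loose, origin at the centre of its underside.
- marker: Bystander: black and blue marker pen, 134 mm long; loose, origin at the centre of its underside.
- flux_bottle: Bystander: turquoise dropper bottle, 49 mm across, 148 mm high; loose, origin at the centre of its underside.
- memory_module: Bystander: green memory module on a dark block, 30x68x10 mm; loose, origin at the centre of its underside.
There are look-alikes about, which are no part of the job. Leave any green look-alike of the orange_bay alone.

How it is judged:
By the outcome, as a careful person would: the job done as asked, in the order asked, and still so for the second after the job is handed in, with the robot touching nothing.
It also fails if it takes over 48 s, if anything falls off the work surface, if the arm or the gripper's body presses on something with over 40 N, if the wrist force passes 120 N, or if a joint passes its speed limit or range.

## Working session

There is one attempt and no reset: what is moved stays moved. The work goes in short steps, Python scripts to look and compute and a shell command to move; the robot and the scene stay as the last step left them, time stands still between calls to the robot, and variables do not carry over. Pictures are saved under pics/ and viewed, at most 10 in all, crops included, and the job is handed in when it is done.

```bash
mkdir -p pics
python3 - <<'E'
from station import readout, viewer, arm
import cv2,numpy as np
for n in("scene","top"):
    cv2.imwrite(f"pics/{n}0.png",viewer.camera(n)[:,:,::-1])
    p=viewer.camera_params(n);print(n,np.round(p["camera_matrix"],1).tolist(),np.round(p["pose"],3).tolist())
o=readout.get_obs();print(o,arm.grasp_offset)
E
```

```text
scene [[610.4, 0.0, 310.3], [0.0, 610.4, 238.2], [0.0, 0.0, 1.0]] [[0.534, -0.414, 0.737, -618.856], [-0.846, -0.277, 0.456, -705.878], [0.015, -0.867, -0.498, 844.696], [0.0, 0.0, 0.0, 1.0]]
top [[444.1, 0.0, 317.0], [0.0, 444.1, 246.6], [0.0, 0.0, 1.0]] [[0.052, -0.977, 0.205, 323.643], [-0.999, -0.052, 0.006, 22.518], [0.005, -0.205, -0.979, 1205.592], [0.0, 0.0, 0.0, 1.0]]
{'clock': 0.1, 'qpos': array([ 9.59907658e-01,  2.45724558e-01,  1.55886771e+00,  3.53167711e-06,
        1.33869585e+00, -1.74093661e-01]), 'qvel': array([ 4.00738786e-05, -1.56854545e-03, -2.20155011e-03, -1.02019705e-03,
        3.08763071e-04,  1.98812685e-03]), 'joint_efforts': array([ 8.04128686e-04, -4.16913736e+01, -3.15526378e+01,  6.86837593e-02,
        3.09582765e-02, -3.09301981e-05]), 'ee_pos': array([274.65544978, 588.53629084, 204.48125321]), 'orientation': array([-3.13992341e+00, -2.97064289e-04,  2.70479658e+00]), 'force': array([0.08035582, 0.11416081, 0.37195362]), 'torque': array([ 0.00392667,  0.01869996, -0.03045272]), 'grip_force': 0.0, 'grip_width': 94.08633915678756} 18.8
```

View pics/top0.png

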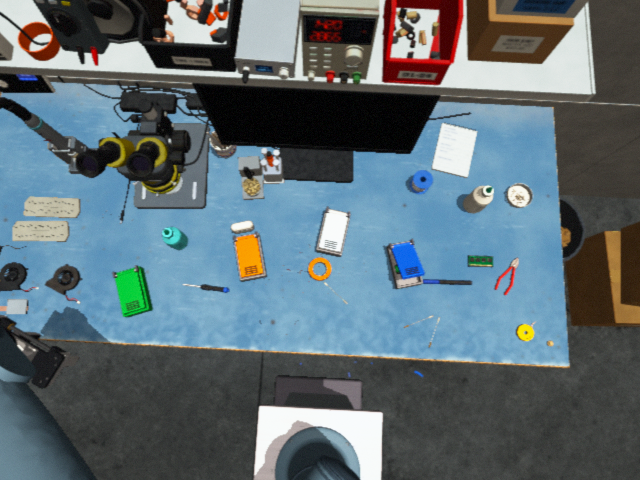

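View pics/scene0.png

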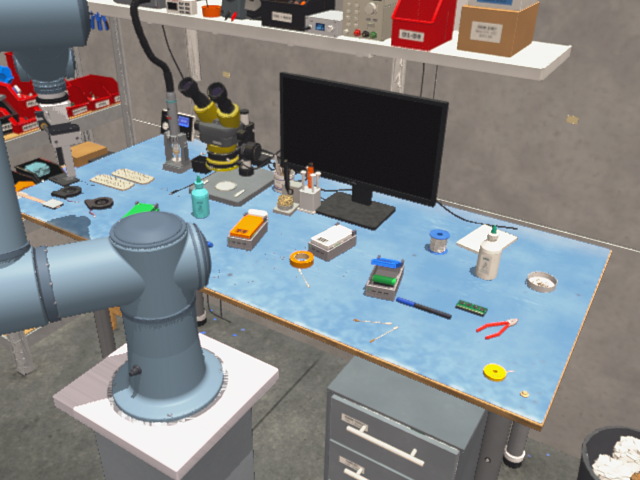

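```bash
cat > h.py <<'E'
import cv2,numpy as np
from station import viewer,readout
def ray(p,uv,z):
    K,T=np.array(p["camera_matrix"]),np.array(p["pose"])
    d=T[:3,:3]@np.linalg.solve(K,[uv[0],uv[1],1]);o=T[:3,3]
    return o+d*(z-o[2])/d[2]
def proj(p,X):
    T=np.linalg.inv(np.array(p["pose"]));c=T[:3,:3]@X+T[:3,3];u=np.array(p["camera_matrix"])@c;return u[:2]/u[2]
E
python3 - <<'E'
from h import *
im=cv2.imread("pics/top0.png");hsv=cv2.cvtColor(im,cv2.COLOR_BGR2HSV);p=viewer.camera_params("top")
for n,lo,hi,(x0,y0,x1,y1) in [("orange",(8,150,120),(22,255,255),(225,225,275,285)),("blue",(105,190,100),(125,255,255),(380,230,430,290))]:
    m=np.zeros(im.shape[:2],np.uint8);m[y0:y1,x0:x1]=cv2.inRange(hsv,lo,hi)[y0:y1,x0:x1]
    m=cv2.morphologyEx(m,cv2.MORPH_CLOSE,np.ones((7,7)))
    c=max(cv2.findContours(m,0,2)[0],key=cv2.contourArea);b=cv2.boxPoints(cv2.minAreaRect(c));b=b[np.argsort(b[:,1])]
    # b[:2] rear, b[2:] front
    print(n,cv2.contourArea(c),b.round(1).tolist())
    zr,zf=(46,46) if n=="orange" else (48.5,95.5)
    R=[ray(p,q,zr) for q in b[:2]];F=[ray(p,q,zf) for q in b[2:]]
    r=np.mean(R,0);f=np.mean(F,0);d=r-f;yaw=np.arctan2(d[1],d[0])
    print("rear",r.round(1),"front",f.round(1),"len",np.hypot(*d[:2]).round(1),"w",[np.linalg.norm(Q[0]-Q[1]).round(1) for Q in(R,F)],"yaw",yaw.round(3))
    u=np.array([np.cos(yaw),np.sin(yaw)])
    mid=(r+f)[:2]/2-u*((44-54)/2 if n=="orange" else (46.1-39.8)/2)
    print("bay",mid.round(1),"shut pad",(mid-40*u).round(1),"open pad",(mid-27.5*u).round(1))
a=cv2.resize(im[215:310,100:280],None,fx=4,fy=4,interpolation=2);c=cv2.resize(im[215:310,300:480],None,fx=4,fy=4,interpolation=2)
cv2.imwrite("pics/crop1.png",np.vstack([a,c])[:600*2][:760]);cv2.imwrite("pics/crop1.png",cv2.resize(np.vstack([a,c]),None,fx=.78,fy=.78))
E
```

```text
orange 822.0 [[256.29998779296875, 233.60000610351562], [234.39999389648438, 237.3000030517578], [262.8999938964844, 273.5], [241.0, 277.20001220703125]]
rear [586.5 223.4  46. ] front [480.  196.7  46. ] len 109.8 w [np.float64(59.2), np.float64(58.1)] yaw 0.245
bay [538.1 211.3] shut pad [499.3 201.6] open pad [511.4 204.6]
blue 696.0 [[412.1000061035156, 239.0], [390.70001220703125, 246.5], [424.6000061035156, 274.3999938964844], [403.20001220703125, 282.0]]
rear [ 588.2 -194.4   48.5] front [ 487.6 -218.3   95.5] len 103.4 w [np.float64(61.4), np.float64(57.9)] yaw 0.233
bay [ 534.8 -207.1] shut pad [ 495.9 -216.3] open pad [ 508.1 -213.4]
```

View pics/crop1.png

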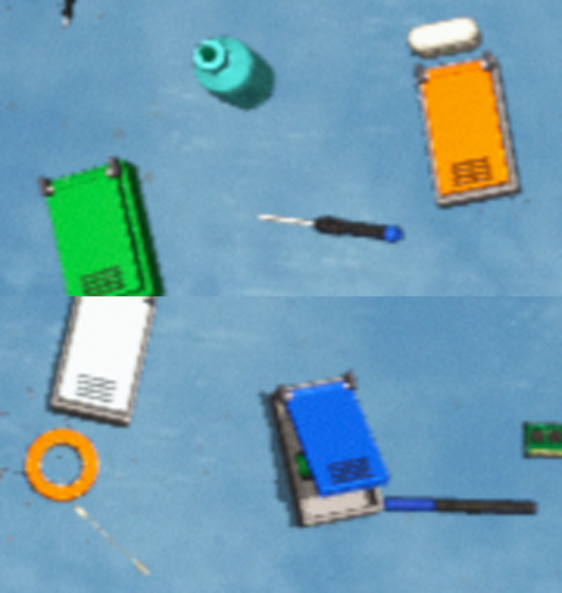

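The four candidates in the top view are green at (131,291), orange at (249,257), white at (333,231) and blue at (408,262). The crop shows blue standing open and orange shut, with the small white case behind it as described. Green is the look-alike, so I leave it alone. The pads are at the robot-side ends, at about (412,271) for blue and (251,270) for orange. I'll move over blue now.

```bash
python3 -m jog '[[[14,-48,5],[0,0,0.06],0],[[28,-96,10],[0,0,0.12],0],[[42,-144,20],[0,0,0.18],0],[[56,-192,30],[0,0,0.24],0],[[70,-240,40],[0,0,0.3],0],[[84,-288,50],[0,0,0.36],0],[[98,-336,55],[0,0,0.42],0],[[112,-384,55],[0,0,0.48],0],[[126,-432,55],[0,0,0.54],0],[[140,-480,55],[0,0,0.6],0],[[150,-520,55],[0,0,0.65],0],[[155,-540,55],[0,0,0.677],0]]' 10
python3 - <<'E'
from h import *
p=viewer.camera_params("top")
print("pads from crop: blue",ray(p,(411.9,270.8),88.8).round(1),"orange",ray(p,(251.3,270.1),46).round(1))
o=readout.get_obs();print(o["clock"],o["ee_pos"],o["orientation"],o["qpos"])
E
```

```text
clock: 1.3
ee_pos: [430.2, 45.9, 260.2]
orientation: [-3.141, -0.0, -2.904]
force: [-0.7, -0.5, -0.7]
grip_width: 1.8
grip_force: 0.0
pads from crop: blue [ 507.3 -214.5   88.8] orange [493.8 199.7  46. ]
1.3 [430.16939919  45.90973745 260.1759641 ] [-3.14114116e+00 -4.07313290e-04 -2.90377590e+00] [-1.56604694e-01 -3.40295460e-01  2.02247945e+00 -5.76913358e-04
  1.45961122e+00 -1.96515380e+00]
```

```bash
python3 -m jog '[[[5,-45,0],[0,0,0],0],[[10,-90,0],[0,0,0],0],[[15,-135,0],[0,0,0],0],[[20,-180,0],[0,0,0],0],[[25,-225,0],[0,0,0],0],[[30,-260,0],[0,0,0],0],[[30,-260,0],[0,0,0],0],[[30,-260,0],[0,0,0],0]]'
python3 - <<'E'
from h import *
p=viewer.camera_params("wrist");o=readout.get_obs()
cv2.imwrite("pics/w1.png",viewer.camera("wrist")[:,:,::-1]);np.savez("w1.npz",**{k:np.array(v) for k,v in p.items()})
print(np.round(p["pose"],2).tolist(),p["camera_matrix"],proj(p,np.array([508,-214,88.8])))
E
```

```text
clock: 2.1
ee_pos: [459.6, -211.1, 259.8]
orientation: [3.14, -0.001, -2.903]
force: [-0.4, 2.1, 0.1]
grip_width: 0.4
grip_force: 0.0
[[-0.24, 0.94, 0.26, 383.57], [0.97, 0.23, 0.07, -230.7], [0.0, 0.27, -0.96, 439.42], [0.0, 0.0, 0.0, 1.0]] [[378.49210887   0.         324.18738388]
 [  0.         378.49210887 240.6470776 ]
 [  0.           0.           1.        ]] [309.88330715 266.2978217 ]
```

View pics/w1.png

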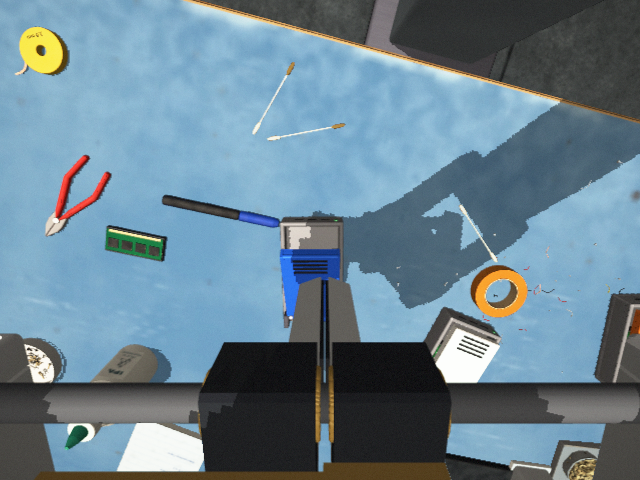

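The wrist view shows the blue pad at about (310,266), where I predicted (309.9,266.3), and the hatch is aligned with the fingers. I go in above the pad.

```bash
python3 -m jog '[[[16,-1,-45],[0,0,0],0],[[32,-2,-90],[0,0,0],0],[[48,-3,-135],[0,0,0],0],[[48,-3,-145],[0,0,0],0],[[48,-3,-153],[0,0,0],0],[[48,-3,-157],[0,0,0],0],[[48,-3,-157],[0,0,0],0],[[48,-3,-157],[0,0,0],0]]'
```

```text
clock: 2.95
ee_pos: [508.8, -214.7, 105.6]
orientation: [-3.139, 0.002, -2.901]
force: [-0.1, -0.2, 0.7]
grip_width: 0.9
grip_force: 0.0
```

```bash
python3 -m jog '[[[0,0,-6],[0,0,0],0],[[0,0,-12],[0,0,0],0],[[-1,0,-16],[0,0,0],0],[[-3,-1,-21],[0,0,0],0],[[-5,-1,-26],[0,0,0],0],[[-6,-1,-30],[0,0,0],0],[[-8,-2,-35],[0,0,0],0],[[-9,-2,-40],[0,0,0],0],[[-10,-2,-45],[0,0,0],0],[[-11,-2,-49],[0,0,0],0],[[-12,-3,-53],[0,0,0],0],[[-12,-3,-56],[0,0,0],0]]'
```

```text
clock: 4.15
ee_pos: [495.8, -216.9, 47.1]
orientation: [3.141, -0.0, -2.901]
force: [1.4, 0.2, 1.3]
grip_width: 0.7
grip_force: 1.0
```

```bash
python3 -m jog '[[[0,0,-2],[0,0,0],0],[[0,0,-4],[0,0,0],0],[[0,0,-6],[0,0,0],0],[[0,0,-7],[0,0,0],0],[[0,0,-8],[0,0,0],0],[[0,0,-8],[0,0,0],0],[[0,0,-8],[0,0,0],0]]'
```

```text
clock: 4.85
ee_pos: [495.9, -217.0, 39.4]
orientation: [3.141, -0.0, -2.901]
force: [-1.6, 0.4, 1.2]
grip_width: 0.6
grip_force: 1.1
```

```bash
for i in 1 2 3; do [ $i = 1 ] && python3 -m jog '[[[0,0,-0.7],[0,0,0],0],[[0,0,-0.7],[0,0,0],0],[[0,0,-0.7],[0,0,0],0]]'; done
python3 - <<'E'
from station import readout
print(readout.get_obs()["force"])
E
```

```text
clock: 5.15
ee_pos: [496.0, -217.0, 38.8]
orientation: [3.142, -0.0, -2.901]
force: [-0.4, 1.2, 2.8]
grip_width: 0.4
grip_force: 1.2
[-0.36113961  1.22434285  2.83384408]
```

```bash
python3 -m jog '[[[0,0,-0.7],[0,0,0],0],[[0,0,-0.7],[0,0,0],0],[[0,0,-0.7],[0,0,0],0]]'
```

```text
clock: 5.45
ee_pos: [496.0, -217.0, 38.4]
orientation: [3.141, -0.0, -2.901]
force: [-1.6, 2.0, 5.5]
grip_width: 0.3
grip_force: 2.8
```

```bash
python3 -m jog '[[[0,0,-0.6],[0,0,0],0],[[0,0,-0.6],[0,0,0],0],[[0,0,-0.6],[0,0,0],0]]'
```

```text
clock: 5.75
ee_pos: [496.0, -217.1, 38.2]
orientation: [3.141, -0.0, -2.901]
force: [-3.8, 1.4, 7.5]
grip_width: 0.5
grip_force: 4.1
```

At 7.5 N the tip has stalled at z≈38, so the hatch is on its stop. I let go.

```bash
python3 -m jog '[[[0,0,3],[0,0,0],0],[[0,0,8],[0,0,0],0],[[0,0,15],[0,0,0],0],[[0,0,30],[0,0,0],0],[[0,0,75],[0,0,0],0],[[0,0,120],[0,0,0],0],[[-6,18,165],[0,0,0],0],[[-14,60,185],[0,0,0],0],[[-22,105,200],[0,0,0],0],[[-30,150,210],[0,0,0],0],[[-40,195,220],[0,0,0],0],[[-45,240,220],[0,0,0],0]]'
python3 - <<'E'
from h import *
a=viewer.camera("top")[215:310,340:480,::-1];b=viewer.camera("scene")[210:310,300:440,::-1]
cv2.imwrite("pics/chk1.png",np.vstack([cv2.resize(a,(560,290),interpolation=2),cv2.resize(b,(560,300),interpolation=2)]))
E
```

```text
clock: 6.95
ee_pos: [450.9, 24.4, 260.3]
orientation: [-3.14, 0.004, -2.902]
force: [0.6, 0.2, 0.1]
grip_width: 0.7
grip_force: 0.0
```

View pics/chk1.png

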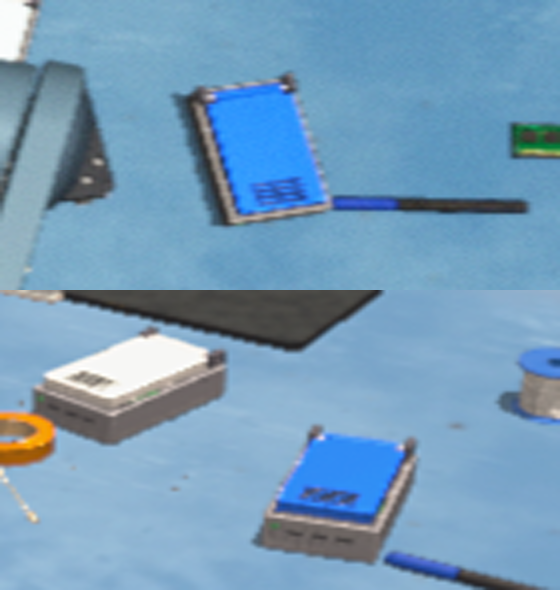

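Blue lies flat and shut in both crops, and the white hatch and marker are untouched. Next I look at orange from near.

```bash
python3 -m jog '[[[0,45,0],[0,0,0],0],[[0,90,0],[0,0,0],0],[[0,135,0],[0,0,0],0],[[0,173,0],[0,0,0],0],[[0,173,0],[0,0,0],0],[[0,173,0],[0,0,0],0]]'
python3 - <<'E'
from h import *
p=viewer.camera_params("wrist")
im=viewer.camera("wrist")[:,:,::-1];cv2.imwrite("pics/w2f.png",im)
g=[proj(p,np.array(X)) for X in((499.3,201.6,46),(493.8,199.7,46))];print(g)
u,v=np.mean(g,0).astype(int);c=im[v-70:v+70,u-90:u+90];print("origin",u-90,v-70)
cv2.imwrite("pics/w2.png",cv2.resize(c,None,fx=4,fy=4,interpolation=2))
E
```

```text
clock: 7.65
ee_pos: [451.1, 195.8, 257.7]
orientation: [-3.141, -0.0, -2.9]
force: [-0.6, 0.6, 0.1]
grip_width: 0.2
grip_force: 0.0
[array([319.34507214, 255.18393199]), array([318.83358115, 250.08504975])]
origin 229 182
```

View pics/w2.png

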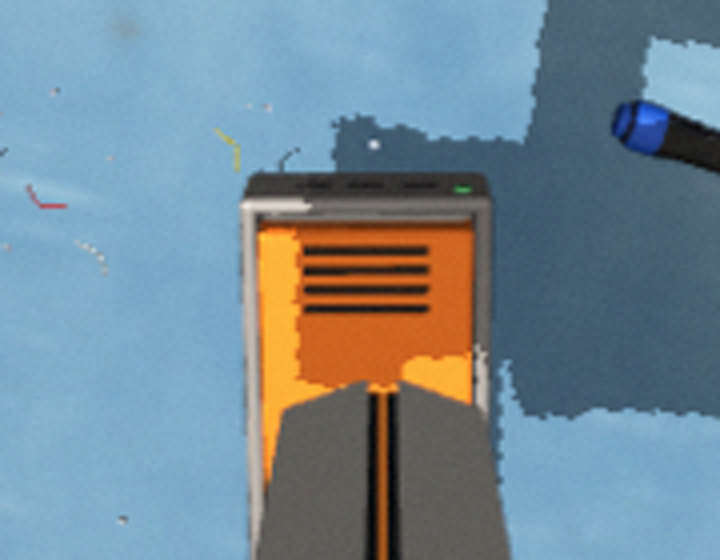

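The orange pad sits at crop (366,279), which is full-image (320.5,251.8) and works out to about (495.6,202). The bay is aligned with the tool. It is the shut orange hatch.

```bash
python3 -m jog '[[[11,2,-45],[0,0,0],0],[[22,3,-90],[0,0,0],0],[[34,4,-130],[0,0,0],0],[[44,6,-170],[0,0,0],0],[[44,6,-190],[0,0,0],0],[[44,6,-200],[0,0,0],0],[[44,6,-205],[0,0,0],0],[[44,6,-205],[0,0,0],0],[[44,6,-205],[0,0,0],0]]'
```

```text
clock: 8.6
ee_pos: [496.1, 201.9, 54.0]
orientation: [-3.141, 0.003, -2.902]
force: [-0.4, 0.3, 0.4]
grip_width: 0.6
grip_force: 0.0
```

```bash
python3 -m jog '[[[0,0,-3],[0,0,0],0],[[0,0,-6],[0,0,0],0],[[0,0,-8],[0,0,0],0],[[0,0,-10],[0,0,0],0],[[0,0,-12],[0,0,0],0],[[0,0,-12.5],[0,0,0],0],[[0,0,-12.5],[0,0,0],0],[[0,0,-12.5],[0,0,0],0]]'
```

```text
clock: 9.4
ee_pos: [495.5, 202.1, 40.2]
orientation: [-3.142, 0.001, -2.901]
force: [1.6, 0.5, 2.0]
grip_width: 0.4
grip_force: 1.1
```

```bash
python3 -m jog '[[[0,0,-0.7],[0,0,0],0],[[0,0,-1.4],[0,0,0],0],[[0,0,-1.4],[0,0,0],0],[[0,0,-1.4],[0,0,0],0]]'
```

```text
clock: 9.8
ee_pos: [495.3, 202.0, 38.7]
orientation: [-3.142, 0.001, -2.901]
force: [2.2, 0.1, 3.2]
grip_width: 0.4
grip_force: 1.5
```

```bash
python3 -m jog '[[[0,0,-0.6],[0,0,0],0],[[0,0,-0.6],[0,0,0],0],[[0,0,-0.6],[0,0,0],0]]'
```

```text
clock: 10.1
ee_pos: [495.3, 202.1, 38.4]
orientation: [-3.142, 0.001, -2.901]
force: [0.6, 0.7, 6.1]
grip_width: 0.3
grip_force: 2.9
```

```bash
python3 -m jog '[[[0,0,-0.5],[0,0,0],0],[[0,0,-0.5],[0,0,0],0],[[0,0,-0.5],[0,0,0],0]]'
```

```text
clock: 10.4
ee_pos: [495.4, 202.1, 38.3]
orientation: [-3.141, 0.001, -2.901]
force: [0.3, -0.0, 8.1]
grip_width: 0.5
grip_force: 4.0
```

It is on the stop at 8 N. I let go and clear away.

```bash
python3 -m jog '[[[0,0,4],[0,0,0],0],[[0,0,12],[0,0,0],0],[[0,0,24],[0,0,0],0],[[0,0,45],[0,0,0],0],[[0,0,80],[0,0,0],0],[[0,0,125],[0,0,0],0],[[-6,-10,170],[0,0,0],0],[[-15,-40,200],[0,0,0],0],[[-25,-80,220],[0,0,0],0],[[-35,-125,220],[0,0,0],0],[[-45,-165,220],[0,0,0],0],[[-45,-165,220],[0,0,0],0]]'; python3 -m jog '[[[0,0,0],[0,0,0],0],[[0,0,0],[0,0,0],0],[[0,0,0],[0,0,0],0],[[0,0,0],[0,0,0],0],[[0,0,0],[0,0,0],0],[[0,0,0],[0,0,0],0],[[0,0,0],[0,0,0],0],[[0,0,0],[0,0,0],0],[[0,0,0],[0,0,0],0],[[0,0,0],[0,0,0],0],[[0,0,0],[0,0,0],0],[[0,0,0],[0,0,0],0]]'
python3 - <<'E'
from h import *
a=viewer.camera("top")[200:320,100:500,::-1];b=viewer.camera("scene")[190:310,180:500,::-1]
cv2.imwrite("pics/chk2.png",np.vstack([cv2.resize(a,(800,240),interpolation=2),cv2.resize(b,(800,300),interpolation=2)]))
E
```

```text
clock: 11.6
ee_pos: [448.9, 33.8, 258.0]
orientation: [-3.141, -0.0, -2.907]
force: [-0.7, 1.4, -0.6]
grip_width: 0.8
grip_force: 0.0
clock: 12.8
ee_pos: [450.0, 37.0, 257.5]
orientation: [-3.142, 0.0, -2.901]
force: [0.4, -0.8, -0.1]
grip_width: 0.4
grip_force: 0.0
```

View pics/chk2.png

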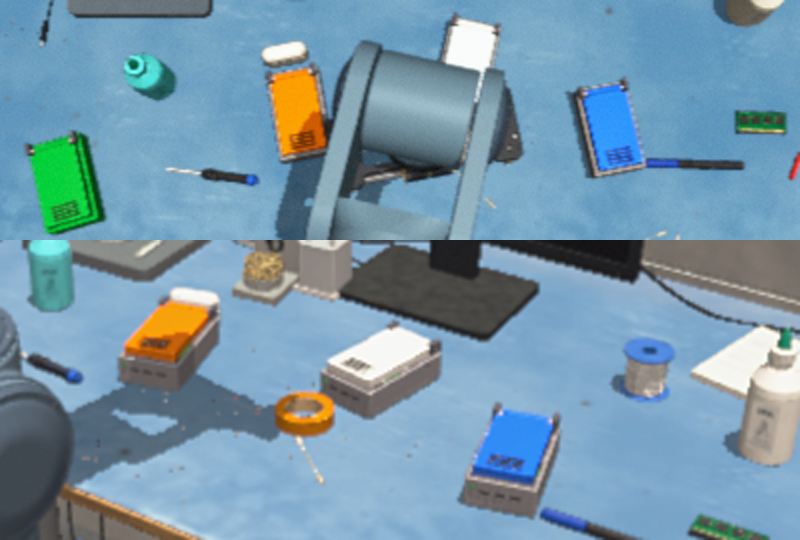

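Orange still looks shut. I compare its crop with the start picture and a later one, to tell "never popped" from "rising slowly".

Run:
```python
from h import *
s0=cv2.imread("pics/scene0.png");s1=viewer.camera("scene")[:,:,::-1]
cv2.imwrite("pics/s1.png",s1)
f=lambda s:cv2.resize(s[200:260,220:280],(390,390),interpolation=2)
cv2.imwrite("pics/cmp.png",np.hstack([f(s0),f(s1)]))
```

```text
(no output)
```

View pics/cmp.png

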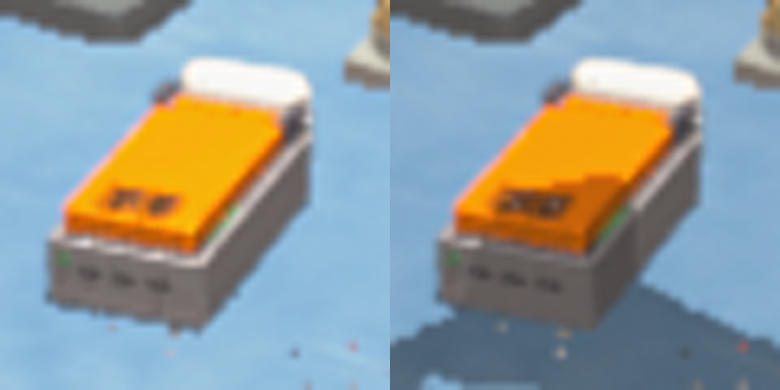

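The picture is the same as at the start: orange is shut at its usual level, so the press did not take, or it popped and fell back. I'll press again a little more firmly, hold, release slowly, and watch the release.

```bash
python3 -m jog '[[[12,42,-30],[0,0,0],0],[[24,84,-60],[0,0,0],0],[[36,125,-95],[0,0,0],0],[[45,150,-135],[0,0,0],0],[[45,165,-175],[0,0,0],0],[[45,165,-195],[0,0,0],0],[[45,165,-204],[0,0,0],0],[[45,165,-204],[0,0,0],0],[[45,165,-204],[0,0,0],0]]'
```

```text
clock: 13.85
ee_pos: [496.3, 201.8, 55.0]
orientation: [-3.141, 0.003, -2.902]
force: [0.1, 0.9, 0.1]
grip_width: 0.1
grip_force: 0.0
```

```bash
python3 -m jog '[[[0,0,-3],[0,0,0],0],[[0,0,-6],[0,0,0],0],[[0,0,-8],[0,0,0],0],[[0,0,-10],[0,0,0],0],[[0,0,-12],[0,0,0],0],[[0,0,-14],[0,0,0],0],[[0,0,-15],[0,0,0],0],[[0,0,-15.5],[0,0,0],0],[[0,0,-15.5],[0,0,0],0],[[0,0,-15.5],[0,0,0],0]]'
```

```text
clock: 14.85
ee_pos: [495.7, 202.0, 38.6]
orientation: [-3.141, 0.001, -2.901]
force: [0.8, -1.3, 5.4]
grip_width: 0.5
grip_force: 2.6
```

```bash
python3 -m jog '[[[0,0,-0.6],[0,0,0],0],[[0,0,-1],[0,0,0],0],[[0,0,-1],[0,0,0],0],[[0,0,-1],[0,0,0],0],[[0,0,-1],[0,0,0],0]]'
```

```text
clock: 15.35
ee_pos: [495.8, 202.0, 38.2]
orientation: [-3.141, 0.001, -2.901]
force: [-2.2, -1.5, 9.7]
grip_width: 0.5
grip_force: 4.8
```

```bash
python3 -m jog '[[[0,0,-0.5],[0,0,0],0],[[0,0,-0.5],[0,0,0],0],[[0,0,-0.5],[0,0,0],0],[[0,0,-0.5],[0,0,0],0]]'
```

```text
clock: 15.75
ee_pos: [495.8, 202.0, 38.0]
orientation: [-3.141, 0.001, -2.901]
force: [-2.2, -1.8, 11.7]
grip_width: 0.8
grip_force: 6.0
```

```bash
python3 -m jog '[[[0,0,2],[0,0,0],0],[[0,0,4],[0,0,0],0],[[0,0,7],[0,0,0],0],[[0,0,10],[0,0,0],0],[[0,0,14],[0,0,0],0],[[0,0,18],[0,0,0],0],[[0,0,18],[0,0,0],0],[[0,0,18],[0,0,0],0]]'
python3 - <<'E'
from h import *
print(readout.get_obs()["ee_pos"]);s0=cv2.imread("pics/scene0.png");s1=viewer.camera("scene")[:,:,::-1]
cv2.imwrite("pics/s2.png",s1)
f=lambda s:cv2.resize(s[200:260,220:280],(390,390),interpolation=2)
cv2.imwrite("pics/cmp2.png",np.hstack([f(s0),f(s1)]))
for s in(s0,s1,cv2.imread("pics/s1.png")):
    m=cv2.inRange(cv2.cvtColor(s,cv2.COLOR_BGR2HSV),(8,150,80),(22,255,255))[200:260,220:280];y,x=np.nonzero(m);print(m.sum()/255,y.min()+200,y.max()+200,x.min()+220,x.max()+220)
E
```

```text
clock: 16.55
ee_pos: [494.7, 202.0, 54.4]
orientation: [3.141, -0.0, -2.901]
force: [-0.6, -0.3, 1.4]
grip_width: 0.6
grip_force: 0.8
[494.74441568 202.02071964  54.44466903]
488.0 215 238 230 263
346.0 215 236 230 263
486.0 215 238 230 263
```

View pics/cmp2.png

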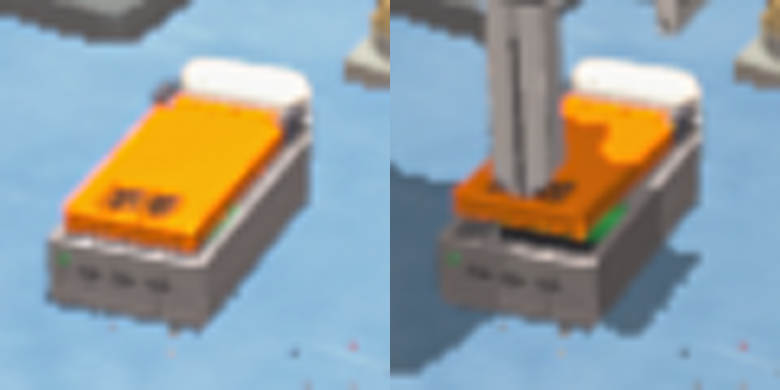

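This time the latch has released: the hatch is lifted and pushing on the fingertips with about 1.4 N. I let it up slowly along its arc so that it settles gently.

```bash
python3 -m jog '[[[1,0,4],[0,0,0],0],[[2,0,8],[0,0,0],0],[[3,1,12],[0,0,0],0],[[5,1,16],[0,0,0],0],[[6,1,20],[0,0,0],0],[[7,2,24],[0,0,0],0],[[8,2,28],[0,0,0],0],[[10,2,32],[0,0,0],0],[[11,3,36],[0,0,0],0],[[12,3,40],[0,0,0],0],[[12,3,44],[0,0,0],0],[[12,3,50],[0,0,0],0]]'; python3 -m jog '[[[0,0,10],[0,0,0],0],[[0,0,30],[0,0,0],0],[[0,0,70],[0,0,0],0],[[0,0,110],[0,0,0],0],[[0,0,150],[0,0,0],0],[[-15,-40,160],[0,0,0],0],[[-25,-80,160],[0,0,0],0],[[-35,-120,160],[0,0,0],0],[[-45,-165,160],[0,0,0],0],[[-55,-210,160],[0,0,0],0],[[-60,-230,160],[0,0,0],0],[[-60,-230,160],[0,0,0],0]]'
python3 - <<'E'
from h import *
cv2.imwrite("pics/s3.png",viewer.camera("scene")[:,:,::-1])
E
python3 -m jog '[[[0,0,0],[0,0,0],0],[[0,0,0],[0,0,0],0],[[0,0,0],[0,0,0],0],[[0,0,0],[0,0,0],0],[[0,0,0],[0,0,0],0],[[0,0,0],[0,0,0],0],[[0,0,0],[0,0,0],0],[[0,0,0],[0,0,0],0],[[0,0,0],[0,0,0],0],[[0,0,0],[0,0,0],0],[[0,0,0],[0,0,0],0],[[0,0,0],[0,0,0],0]]'; python3 -m jog '[[[0,0,0],[0,0,0],0],[[0,0,0],[0,0,0],0],[[0,0,0],[0,0,0],0],[[0,0,0],[0,0,0],0],[[0,0,0],[0,0,0],0],[[0,0,0],[0,0,0],0],[[0,0,0],[0,0,0],0],[[0,0,0],[0,0,0],0],[[0,0,0],[0,0,0],0],[[0,0,0],[0,0,0],0],[[0,0,0],[0,0,0],0],[[0,0,0],[0,0,0],0]]'
python3 - <<'E'
from h import *
cv2.imwrite("pics/s4.png",viewer.camera("scene")[:,:,::-1])
f=lambda n:cv2.resize(cv2.imread(n)[190:310,210:420],None,fx=2.4,fy=2.4,interpolation=2)
cv2.imwrite("pics/cmp3.png",np.vstack([f("pics/s3.png"),f("pics/s4.png")]))
E
```

```text
clock: 17.8
ee_pos: [506.5, 204.9, 104.4]
orientation: [3.142, -0.001, -2.901]
force: [-0.1, 0.7, -0.3]
grip_width: 0.3
grip_force: 0.0
clock: 19.0
ee_pos: [446.5, -26.9, 265.2]
orientation: [-3.141, 0.001, -2.906]
force: [0.8, -0.5, 1.1]
grip_width: 0.4
grip_force: 0.0
clock: 20.25
ee_pos: [447.0, -25.0, 264.5]
orientation: [-3.142, 0.0, -2.901]
force: [0.5, -0.8, -0.2]
grip_width: 0.6
grip_force: 0.0
clock: 21.45
ee_pos: [447.0, -25.0, 264.5]
orientation: [3.142, -0.0, -2.901]
force: [-0.5, 0.2, 0.0]
grip_width: 0.8
grip_force: 0.0
```

View pics/cmp3.png

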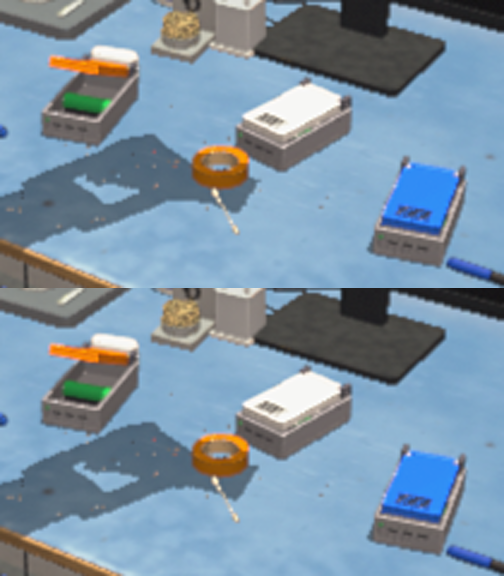

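Orange stands open and did not change over 2.4 s; blue and white are shut. I wait a few seconds more, since the first press left it shut, and then check by mask against the last picture.

```bash
python3 -m jog '[[[0,0,0],[0,0,0],0],[[0,0,0],[0,0,0],0],[[0,0,0],[0,0,0],0],[[0,0,0],[0,0,0],0],[[0,0,0],[0,0,0],0],[[0,0,0],[0,0,0],0],[[0,0,0],[0,0,0],0],[[0,0,0],[0,0,0],0],[[0,0,0],[0,0,0],0],[[0,0,0],[0,0,0],0],[[0,0,0],[0,0,0],0],[[0,0,0],[0,0,0],0]]' >/dev/null; python3 -m jog '[[[0,0,0],[0,0,0],0],[[0,0,0],[0,0,0],0],[[0,0,0],[0,0,0],0],[[0,0,0],[0,0,0],0],[[0,0,0],[0,0,0],0],[[0,0,0],[0,0,0],0],[[0,0,0],[0,0,0],0],[[0,0,0],[0,0,0],0],[[0,0,0],[0,0,0],0],[[0,0,0],[0,0,0],0],[[0,0,0],[0,0,0],0],[[0,0,0],[0,0,0],0]]' >/dev/null
python3 - <<'E'
from h import *
from station import ticket
s=viewer.camera("scene")[:,:,::-1];r=cv2.imread("pics/s4.png")
d=cv2.absdiff(np.ascontiguousarray(s),r)[190:310,210:420].max(2);n=int((d>60).sum());print("changed px",n,readout.get_obs()["clock"])
if n<15: print(ticket.finish_job())
E
```

```text
changed px 0 23.95
the job is handed in; nothing more can be done
None
```

Job handed in at 24 s: blue is pressed shut and stays shut, and orange stands open, unchanged for the last 5 s, but it took two presses, because the first (8 N) left it shut; white and the things around were left alone.

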